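# Draw the foot piece from a plaster slip-casting mould

## Robot

A 6-joint arm with a two-finger parallel gripper is mounted at the origin on the work surface. World frame = base frame: x ahead of the robot, y to its left, z up, the work surface at z = 0. Lengths are in m, angles in rad, forces in N, time in s.
With the tool pointing down it reaches from about 0.275 to 0.875 m from the base axis. Payload 12.5 kg.
Tool frame: the origin (TCP) lies on the centre line of the jaws, within the pads' length; the fingertips stand r.finger_overhang ahead of it and the grasp point (between the pads) lies 3 mm ahead of it (r.finger_overhang is the distance from the TCP to the fingertips, in m); z points along the fingers, y is the direction in which the jaws open and shut (so a half turn about z gives the same grasp; the last joint's range is limited). The gripper opens to 85 mm and grips with 20 to 120 N. Pads are 22 mm wide; open, the fingers measure 114 mm over their backs; the gripper's body (76 mm by 85 mm) begins 54 mm behind the grasp point. The pads swing forward as they close: fully open they stand 13 mm farther back than shut.
Start: joints at [1.047, 0.351, 1.652, -0, 1.139, -0.085], TCP at [0.234, 0.498, 0.253] pointing down, gripper open.
Joint ranges: [-2.75, 2.75], [-0.79, 2.1], [0.01, 2.65], [-1.57, 4.71], [0.07, 3.14], [-2.87, 2.87]. Speed limits (rad/s): [2.22, 2.22, 2.79, 3.14, 3.14, 3.14].

## Interface

Orientations are given as a unit quaternion [x, y, z, w].
In Python, from cell import r, optics gives the robot as it stands. The module is installed in compiled form; this text tells all that it offers. Calls block until the motion is done:
- r.move_to(position, orientation): joint-space move of the TCP to a pose.
- r.move_linear(position, rot=None, vel=0.15): straight line of the TCP; rot=None keeps the orientation; vel is the mean speed in m/s.
- r.set_joints(angles): joint-space move.
- r.set_gripper(opening, squeeze=None): opening from 0.0 (shut) to 1.0 (fully open); squeeze is the grip in N (None keeps the last); returns when the fingers have stopped.
- r.sleep(seconds).
- r.inverse_kinematics(position, orientation): joint angles nearest the present ones, or None.
- optics.get_image(name): name is "scene" or "top" or "wrist"; returns a dict with "pixels" (420x560x3 uint8, red, green, blue), "depth" (420x560 float32, m along the optical axis (not along the pixel's ray), 0 where there is no reading), "fx", "fy", "cx", "cy" (pixels), "D" ([k1, k2, p1, p2, k3] as OpenCV has them; the pictures are not rectified), "camera_from_world" (4x4, takes a point from world to camera coordinates); the wrist camera has in their place "mount" (4x4, takes a point from camera to tool coordinates, whose origin is the TCP and whose axes are the flange's). Camera axes: x right, y down, z forward; pixel columns grow to the right and rows downward; lengths in m; the calibration is good to about 2 mm. A picture is of the moment at which its call begins: read the wrist's pose just before it.
A pose or a line that the arm cannot do raises r.PlanningError and nothing moves.
- r.hand_in(): hands the job in, once; it reports no verdict.
Readings, each from a call of its own:
- r.current_t(): time.
- r.current_q(): joint angles.
- r.current_qvel(): joint speeds.
- r.current_effort(): joint torques, N m.
- r.current_tool_pos(): TCP position.
- r.current_ee_rot(): TCP orientation.
- r.current_contact_force(): force on the tool from outside, world axes, zero at the start.
- r.current_torque(): the same for the moment, N m.
- r.current_opening(): opening from 0.0 (shut) to 1.0 (fully open).
Only numpy, scipy, OpenCV 4.12 (cv2) and the standard library are available. Lean on these libraries where they do the work, as an engineer would, in place of code of your own. Each camera call takes 0.05 s, during which the arm holds its last target. There are 200 camera calls.

## Task

The foot piece of the banded plaster mould is stuck tight in its socket and has to come out so the foot of the cast can be inspected. Grip it by its rib and rock it side to side, working it up a little with each rock, until it frees: a straight pull would only lift the mould, which must stay sitting flat where it is on the bench. Finish holding the foot piece level and still in the gripper, just clear of the mould, about a finger's breadth above the socket, and leave the cup, the jar and the wooden strip alone.

Things in the scene. Friction and masses are not known exactly. Their poses are not given: they have to be found in the camera images.
- mould: Upside-down plaster slip mould on a plywood ware board, loose on the bench, held only by its weight, 1.7 to 1.82 kg (17 to 18 N). Board 150 x 180 x 12 mm (x, y, z); two cream plaster halves, together 120 x 150 mm in plan, meet along the x axis (2.5 mm joint line), top face 107 mm above the bench. Two dark rubber bands round them. Origin: centre of the board's underside, z up.
- mould_half (a joint): Slide of the mould's +y half along the mould's y, m: about 0 while the foot piece is in its socket, grows as the half is pushed outwards (to 0.008), -0.0025 when the halves meet. The rubber bands draw it inwards with about 22 N, and 1.5 N more per mm outwards: this nips the foot piece between the halves along y. The other half is fixed to the board.
- socket_mouth (a point): Centre of the socket's mouth in the mould's top face, 107 mm above the bench; axes as the mould's. The socket is straight-walled, 55 mm (x) by 50 mm (y), 22 mm deep with a flat floor 85 mm above the bench. Nothing but the nip holds the foot piece in it.
- foot_piece: Tan plaster foot piece, 110 to 170 g: a straight-sided plug 50 x 50 x 26 mm that fills the socket (22 mm in, 4 mm proud at the start; about 2.5 mm play at each end in x, nipped in y), with a grip rib on top. Origin: centre of its underside, on the socket floor at the start, 85 mm above the bench; z up, x and y along the mould's. Rocked about its x, its +y and -y sides rise in turn.
- foot_rib (a point): Centre of the rib, 50 mm above the foot piece's underside; axes as the foot piece's. The rib is 46 mm long (x), 32 mm thick (y) and rises from 26 to 68 mm above the underside. Grip it firmly (about 100 N) across its thickness, fingers closing along y; the plug's shoulders stand 9 mm out beside it, 26 mm above the underside, the mould's top at 22 mm.
- foot_edge (a point): Middle of the plug's +y lower edge (25 mm in +y from its underside's centre). Straight up, the nip holds against 22 to 32 N, more than the mould weighs. Rocking about x by about 0.12 rad (7 degrees) each way lifts the +y and -y sides in turn by 3 mm about the middle and needs hardly any pull: it can gain 3 mm per swing from side to side; rising faster than the sides swing lifts the mould.
- cup: Bystander: open terracotta-coloured fired cup, 80 mm across the rim, 90 mm tall; origin at the centre of its underside.
- jar: Bystander: glass jar with black lid, 72 mm across, 88 mm tall; origin at the centre of its underside.
- strip: Bystander: pale wooden thickness strip lying flat, 260 mm long (its y), 22 mm wide, 12 mm thick; origin at the centre of its underside.

How it is judged:
On the way, in this order (a step that is already met when the one before it is completed fails the run):
1. the foot piece is rocked to one side (2 degrees or more) while in its socket (angle between foot_piece's own z axis and vertical above 0.035 rad and z of foot_piece in the frame of socket_mouth below -0.004 m and contact force between the fingers and foot_piece above 1 N), for 0.03 s.
2. it comes back through upright, still in its socket (angle between foot_piece's own z axis and vertical below 0.02 rad and z of foot_piece in the frame of socket_mouth below -0.002 m).
3. it is rocked over again (2 degrees or more), still in its socket (angle between foot_piece's own z axis and vertical above 0.035 rad and z of foot_piece in the frame of socket_mouth below 0.001 m and contact force between the fingers and foot_piece above 1 N), for 0.03 s.
4. it is drawn clear of the socket (z of foot_piece in the frame of socket_mouth above 0.004 m), for 0.1 s.
At the end, for the whole second after the job is handed in: The foot piece is held still in the gripper, its underside 4 to 40 mm above the mould's top, within 25 mm of over the socket, tilted less than 0.15 rad and touching the mould nowhere; the mould sits flat on the bench (z of foot_piece in the frame of socket_mouth between 0.004 and 0.04 m and horizontal distance between foot_piece and socket_mouth below 0.025 m and angle between foot_piece's own z axis and vertical below 0.15 rad and linear speed of foot_piece below 0.02 m/s and contact force between the fingers and foot_piece above 2 N and contact force between foot_piece and mould below 0.2 N and height (world z) of mould below 0.003 m and angle between mould's own z axis and vertical below 0.03 rad); the arm keeps its last pose, push and grip.
It fails at once if the mould is lifted off the bench, tipped or shoved more than 20 mm (height (world z) of mould above 0.006 m or angle between mould's own z axis and vertical above 0.07 rad or distance of mould from where it was at the start of the episode above 0.02 m).
It fails at once if the cup, the jar or the strip is disturbed (moved more than 15 mm) (distance of any of cup, jar, strip from where it was at the start of the episode above 0.015 m).
It also fails if it takes over 45 s, if anything falls off the work surface, if the arm or the gripper's body presses on something with over 40 N, if the wrist force passes 120 N, or if a joint passes its speed limit or range.

## Working session

There is one attempt and no reset: what is moved stays moved. The work goes in short steps, each a Python script; the robot and the scene stay as the last script left them, time stands still between calls to the robot, and variables do not carry over. Pictures are saved under pics/ and viewed, about 8 in all and at most 12, crops included, and the job is handed in when it is done.

```bash
mkdir -p pics; python3 - <<'E'
from cell import r, optics
import cv2, numpy as np, pickle
d={}
for n in ("scene","top"):
    m=optics.get_image(n); d[n]=m
    cv2.imwrite(f"pics/{n}0.png",m["pixels"][:,:,::-1])
    print(n,m["fx"],m["cx"],m["cy"],m["D"],np.round(m["camera_from_world"],3).tolist())
pickle.dump(d,open("im.pkl","wb"))
print(r.current_t(),r.finger_overhang,r.current_ee_rot(),r.current_tool_pos())
E
```

```text
scene 401.80926563164127 279.5450171005538 209.74316125613532 [-0.03629167  0.          0.          0.          0.        ] [[0.652, 0.758, 0.004, -0.434], [0.61, -0.521, -0.598, -0.284], [-0.451, 0.392, -0.802, 1.08], [0.0, 0.0, 0.0, 1.0]]
top 398.14727076613343 289.1028145318859 206.70415537435295 [-0.11134148  0.          0.          0.          0.        ] [[0.029, -1.0, 0.005, 0.052], [-0.985, -0.029, -0.168, 0.623], [0.169, -0.0, -0.986, 0.861], [0.0, 0.0, 0.0, 1.0]]
0.1 0.022 [ 2.17659744e-01  9.76024582e-01 -4.80806844e-04 -1.41082195e-04] [0.23352805 0.49766535 0.25282243]
```

View pics/top0.png

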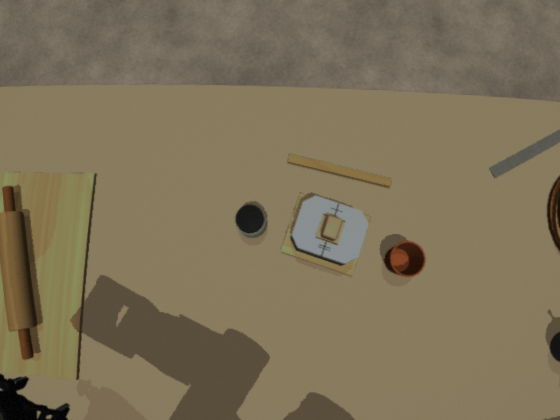

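View pics/scene0.png

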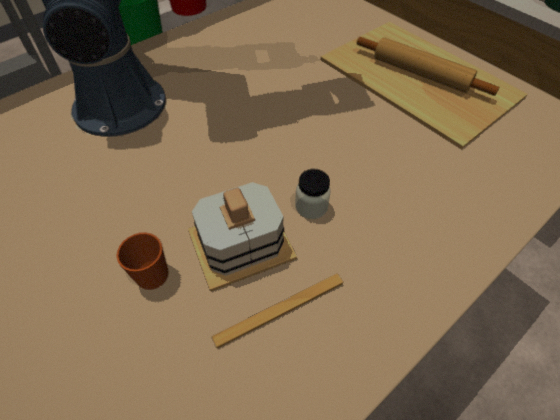

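The top view shows the mould at about (329,231), with its foot piece and rib at (331,228) and the joint line running from (338,208) to (322,250). The jar is at (251,220), the cup at (407,259) and the strip at (340,170). The scene view agrees with this. Next I'll measure the pose from depth slices at known heights.

```bash
cat > h.py <<'E'
import numpy as np, cv2
def world(m, T=None):
    "HxWx3 world points from depth; T = world_from_camera"
    if T is None: T=np.linalg.inv(m["camera_from_world"])
    h,w=m["depth"].shape
    K=np.array([[m["fx"],0,m["cx"]],[0,m["fy"],m["cy"]],[0,0,1]])
    uv=np.stack(np.meshgrid(np.arange(w),np.arange(h)),-1).reshape(-1,1,2).astype(np.float64)
    n=cv2.undistortPoints(uv,K,np.array(m["D"])).reshape(h,w,2)
    z=m["depth"]
    P=np.dstack([n*z[...,None],z])
    return P@T[:3,:3].T+T[:3,3]
def rect(P,mask):
    mask=mask.astype(np.uint8)
    n,l,s,c=cv2.connectedComponentsWithStats(mask)
    k=1+np.argmax(s[1:,4]); q=P[l==k]
    (c0,sz,a)=cv2.minAreaRect((q[:,:2]*1000).astype(np.float32))
    return np.round(c0,1),np.round(sz,1),round(a,1),s[k,4],np.round(np.median(q[:,2]),4),c[k]
E
python3 - <<'E'
import pickle,numpy as np
from h import *
d=pickle.load(open("im.pkl","rb"))
for n in d:
    P=world(d[n]); z=P[...,2]
    x,y=P[...,0],P[...,1]
    # region
    if n=="top": R=np.zeros(z.shape,bool); R[150:300,280:375]=1
    else: R=np.zeros(z.shape,bool); R[170:290,190:290]=1
    px=d[n]["pixels"].astype(int)
    tan=px[...,0]>px[...,2]*1.3
    for nm,a,b in (("board",.006,.018),("top",.1,.1085),("rib",.143,.165),("hi",.095,.17)):
        print(n,nm,*rect(P,R&(z>a)&(z<b)))
    R[:]=False
    print("tan",*rect(P,((z>.104)&(z<.118)&tan)))
    for nm,(u,v) in dict(jar=(251,220),cup=(407,259),strip=(340,170)).items():
        if n=="top": print(nm,P[v,u])
E
```

```text
scene board [568.  -18.4] [179.7 151.2] 72.7 1472 0.0129 [236.88111413 263.74592391]
scene top [567.2 -17.8] [150.4 122.8] 72.9 2314 0.1076 [236.74027658 219.32541054]
scene rib [567.8 -18.2] [31.6 46.2] 72.8 422 0.1535 [234.77962085 199.95734597]
scene hi [567.4 -17.9] [150.4 123.3] 72.8 4488 0.1083 [236.70588235 216.95588235]
tan [567.9 -18.2] [50.2 61.5] 72.3 326 0.1117 [236.49079755 218.4202454 ]
top board [566.6 -17.9] [179.1 150.5] 72.3 926 0.0113 [311.01295896 245.2537797 ]
top top [566.5 -18.1] [148.7 121.2] 72.9 2811 0.1063 [329.63607257 229.18534329]
top rib [566.1 -17.5] [29.7 45.9] 72.2 328 0.1519 [331.82621951 226.69817073]
top hi [566.5 -18.1] [148.7 121.2] 72.9 3637 0.1068 [329.77646412 229.11300522]
tan [565.3 -17.5] [48.3 51.5] 71.9 201 0.1106 [327.93532338 230.13432836]
jar [0.58244701 0.15300059 0.09078013]
cup [ 0.51049648 -0.2148598   0.00598182]
strip [ 0.72284872 -0.05124347  0.01090715]
```

```bash
cat >> h.py <<'E'
from scipy.spatial.transform import Rotation as Ro
A=np.deg2rad(72.6); C=np.array([.567,-.018]); 
XM=np.array([np.sin(A),-np.cos(A),0]); YM=np.array([np.cos(A),np.sin(A),0])
R0=Ro.from_matrix(np.column_stack([-XM,YM,[0,0,-1]]))
E
python3 - <<'E'
from h import *
from cell import r,optics
q=R0.as_quat()
r.move_to([*C,.24],q)
r.set_gripper(.65)
r.move_linear([*C,.147],vel=.08)
print(r.current_t(),r.current_tool_pos(),r.current_contact_force(),r.current_q())
m=optics.get_image("scene"); cv2.imwrite("pics/s1.png",cv2.resize(m["pixels"][120:300,140:380,::-1],None,fx=3,fy=3))
w=optics.get_image("wrist"); cv2.imwrite("pics/w1.png",w["pixels"][:,:,::-1])
E
```

```text
4.0167 [ 0.56727329 -0.01801884  0.1475176 ] [-0.24980559  0.17079306  0.06996277] [-1.13770570e-01  5.10336198e-01  1.69860591e+00 -1.27135290e-05
  9.31730988e-01 -1.38089765e+00]
```

View pics/s1.png

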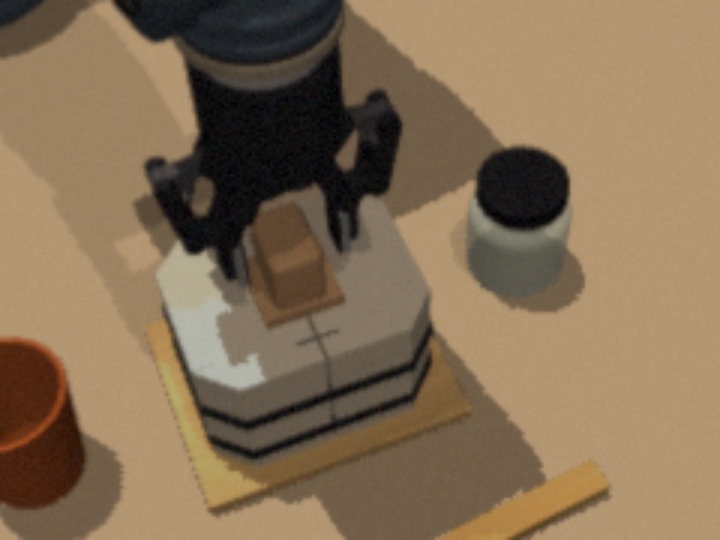

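View pics/w1.png

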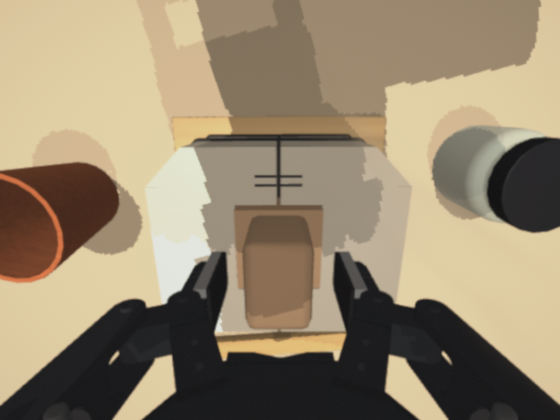

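The fingers straddle the rib. In the wrist view the pads are at columns 222 and 337, so the jaw centre is at 279.5, and the rib spans 243–314 with its centre at 278.5. The yaw also looks square. I'll close gently first, zero any side force, then squeeze to 100 N.

```bash
python3 - <<'E'
from h import *
from cell import r,optics
def f():
    F=r.current_contact_force(); T=r.current_torque()
    return np.round([F@XM,F@YM,F[2],*(np.array(T)@np.column_stack([XM,YM,[0,0,1]]))],2)
r.move_linear([*C,.145],rot=R0.as_quat(),vel=.05); print(f())
for s in (20,60,100):
    r.set_gripper(0,s); r.sleep(.2); print(s,r.current_t(),r.current_opening(),r.current_tool_pos(),f())
m=optics.get_image("scene"); P=world(m); z=P[...,2]
R=np.zeros(z.shape,bool); R[210:290,190:290]=1
print(rect(P,R&(z>.006)&(z<.018)))
E
```

```text
[ 0.74  0.43 -0.47  0.03 -0.02  0.03]
20 4.8917 0.36903005726502414 [ 0.56700221 -0.01826851  0.14515182] [-0.64 -6.1   4.03 -0.89  0.05  0.01]
60 5.3083 0.3696284372474878 [ 0.56698329 -0.01831439  0.14518766] [-1.01 -6.58  4.52 -0.76  0.1   0.06]
100 5.725 0.3612598485356356 [ 0.56699121 -0.01832181  0.14531459] [-1.4  -7.1   5.09 -0.75  0.24  0.04]
(array([569.1, -18.1]), array([180.8, 150.1]), 72.2, np.int32(1473), np.float64(0.0129), array([236.91106585, 263.61642906]))
```

```bash
cat >> h.py <<'E'
import json
from cell import r,optics
B=np.column_stack([XM,YM,[0,0,1]])
def f():
    return np.r_[np.array(r.current_contact_force())@B, np.array(r.current_torque())@B]
class Rock:
    L=.060   # TCP above plug underside
    def __init__(s,th=0,u=0,oy=0): s.th,s.u,s.oy=th,u,oy
    def go(s,vel=.03):
        h=max(.022-s.u,0)/2                      # mid-height of the part still in the socket
        Q=Ro.from_rotvec(s.th*XM)
        p=np.array([*C,.085+s.u+h])+s.oy*YM+Q.apply([0,0,s.L-h])
        r.move_linear(p.tolist(),rot=(Q*R0).as_quat().tolist(),vel=vel)
        F=f(); s.oy+=np.clip(2.5e-5*F[1],-3e-4,3e-4)
        return F
    def swing(s,target,lift,step=.02,fmax=7):
        n=int(np.ceil(abs(target-s.th)/step)); d=(target-s.th)/n; Fs=[]; u0=s.u
        for i in range(n):
            s.th+=d
            if not Fs or Fs[-1][2]>-fmax: s.u+=lift/n
            Fs.append(s.go())
        Fs=np.array(Fs)
        q=Ro.from_quat(r.current_ee_rot())*R0.inv()
        print("t%.1f th%.3f(act %.3f) u%.1f oy%.2f z%.4f Fy %.1f..%.1f Fz %.1f..%.1f Mx %.1f..%.1f"%(r.current_t(),s.th,q.as_rotvec()@XM,s.u*1e3,s.oy*1e3,r.current_tool_pos()[2],*[g(Fs[:,k]) for k in (1,2,3) for g in (np.min,np.max)]))
    def save(s): json.dump([s.th,s.u,s.oy,s.L],open("st.json","w"))
def load():
    a=json.load(open("st.json")); s=Rock(*a[:3]); s.L=a[3]; return s
E
python3 - <<'E'
from h import *
k=Rock(oy=-.0003)
for i in range(4):
    F=k.go(); k.L+=np.clip(3e-5*F[2],-2e-4,2e-4); print(np.round(F,1),round(k.L,5),round(k.oy,5),r.current_t())
k.swing(.12,0); k.swing(0,0); k.swing(-.12,0)
k.save()
m=optics.get_image("scene"); P=world(m); z=P[...,2]
cv2.imwrite("pics/s2.png",cv2.resize(m["pixels"][120:300,140:380,::-1],None,fx=3,fy=3))
R=np.zeros(z.shape,bool); R[210:290,190:290]=1
print(rect(P,R&(z>.006)&(z<.018)))
E
```

```text
[-1.3 -4.2  6.5 -0.5  0.3  0.1] 0.0602 -0.0004 6.025
[-0.1 -3.2  4.2 -0.4  0.1  0. ] 0.06032 -0.00048 6.275
[ 1.2 -1.6  3.  -0.1 -0.   0.1] 0.06041 -0.00052 6.525
[ 1.4 -0.5  0.3  0.1 -0.3  0. ] 0.06042 -0.00054 6.775
t8.3 th0.120(act 0.121) u0.0 oy0.07 z0.1474 Fy 3.4..5.1 Fz 3.2..26.2 Mx -0.4..0.0
t9.8 th-0.000(act -0.000) u0.0 oy-0.17 z0.1454 Fy -4.8..0.6 Fz 2.8..23.8 Mx -0.7..-0.0
t11.3 th-0.120(act -0.119) u0.0 oy-0.49 z0.1474 Fy -3.9..-0.6 Fz 6.0..27.6 Mx -0.1..0.7
(array([568.2, -17.9]), array([180.1, 150.5]), 72.7, np.int32(1465), np.float64(0.0128), array([236.52627986, 263.91262799]))
```

View pics/s2.png

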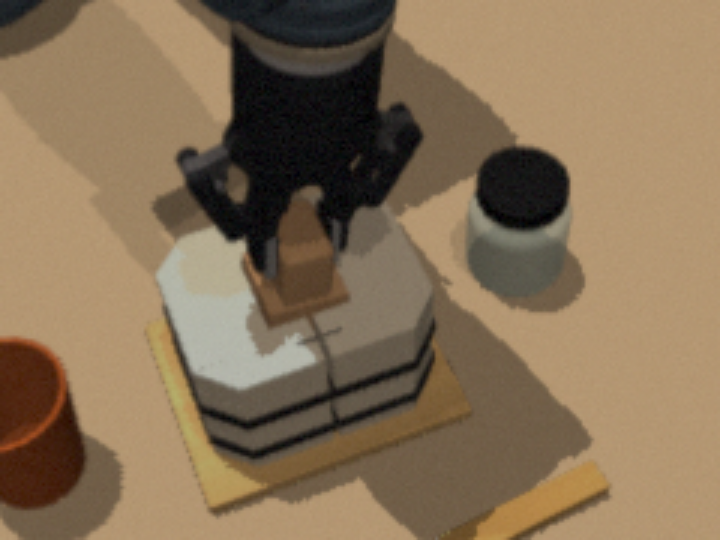

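The plug rocks in the socket, visibly tilted with its base at about (295,300). The mould hasn't moved, and I'm pressing down rather than pulling. Now I'll work it up with each swing.

```bash
python3 - <<'E'
from h import *
k=load()
for t in (.12,-.12,.12,-.12):
    k.swing(t,.003,step=.035); k.save()
m=optics.get_image("scene"); P=world(m); z=P[...,2]
cv2.imwrite("pics/s3.png",cv2.resize(m["pixels"][120:300,140:380,::-1],None,fx=3,fy=3))
R=np.zeros(z.shape,bool); R[210:290,190:290]=1
print(rect(P,R&(z>.006)&(z<.018)))
E
```

```text
t13.1 th0.120(act 0.119) u3.0 oy0.23 z0.1482 Fy -0.4..8.8 Fz -1.9..15.3 Mx 0.3..1.0
t14.8 th-0.120(act -0.118) u6.0 oy-0.35 z0.1511 Fy -6.1..0.7 Fz 1.4..3.8 Mx -1.4..-0.0
t16.6 th0.120(act 0.119) u9.0 oy-0.05 z0.1544 Fy -1.7..5.0 Fz -4.9..1.2 Mx -0.0..0.6
t18.3 th-0.120(act -0.118) u12.0 oy-0.46 z0.1572 Fy -3.9..0.3 Fz 1.0..4.1 Mx -0.9..-0.3
(array([568.5, -18.1]), array([180.4, 150.4]), 72.3, np.int32(1466), np.float64(0.0129), array([236.58049113, 263.74556617]))
```

View pics/s3.png

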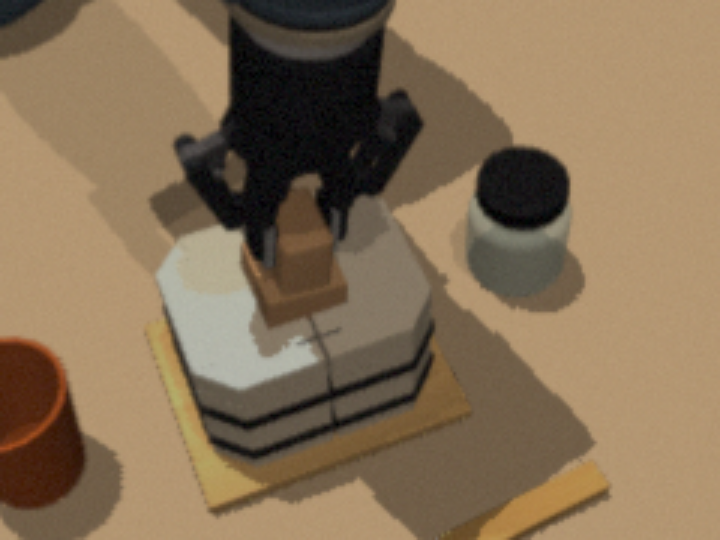

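The plug is visibly rising, with about 10 mm of its side now showing around (300,295). The mould is still in place and the pull stays under 5 N. I'll continue until it's free.

```bash
python3 - <<'E'
from h import *
k=load()
for t in (.12,-.12,.12,-.12):
    k.swing(t,.003,step=.035); k.save()
k.swing(0,.0015,step=.04); k.save()
while k.u<.034:
    F=k.go(); print(round(k.u,4),np.round(F[:3],1))
    if F[2]<-10: print("held"); break
    k.u+=.0025
    k.save()
m=optics.get_image("scene"); P=world(m); z=P[...,2]
cv2.imwrite("pics/s4.png",cv2.resize(m["pixels"][120:300,140:380,::-1],None,fx=3,fy=3))
R=np.zeros(z.shape,bool); R[210:290,190:290]=1
print(r.current_t(),r.current_opening(),rect(P,R&(z>.006)&(z<.018)))
E
```

```text
t20.1 th0.120(act 0.119) u15.0 oy-0.18 z0.1602 Fy 0.3..3.8 Fz -4.9..1.5 Mx 0.2..0.5
t21.9 th-0.120(act -0.119) u18.0 oy-0.59 z0.1632 Fy -4.3..-0.4 Fz 1.1..5.1 Mx -1.1..-0.4
t23.6 th0.120(act 0.118) u21.0 oy-0.45 z0.1660 Fy -1.3..2.3 Fz -3.8..-0.8 Mx -0.1..0.4
t25.4 th-0.120(act -0.119) u24.0 oy-0.45 z0.1697 Fy -1.0..1.1 Fz -2.5..8.0 Mx -0.3..0.2
t26.1 th0.000(act -0.002) u25.5 oy-0.44 z0.1708 Fy -0.4..0.6 Fz -2.1..-0.6 Mx -0.0..0.1
0.0255 [-0.1  0.2 -1.2]
0.028 [ 0.1 -0.4 -1.2]
0.0305 [ 0.4  0.2 -1.7]
0.033 [-0.4 -0.5 -0.3]
27.175 0.3571188727440377 (array([568.3, -18.8]), array([179.8, 150.6]), 72.6, np.int32(1499), np.float64(0.0129), array([237.49499666, 263.40226818]))
```

View pics/s4.png

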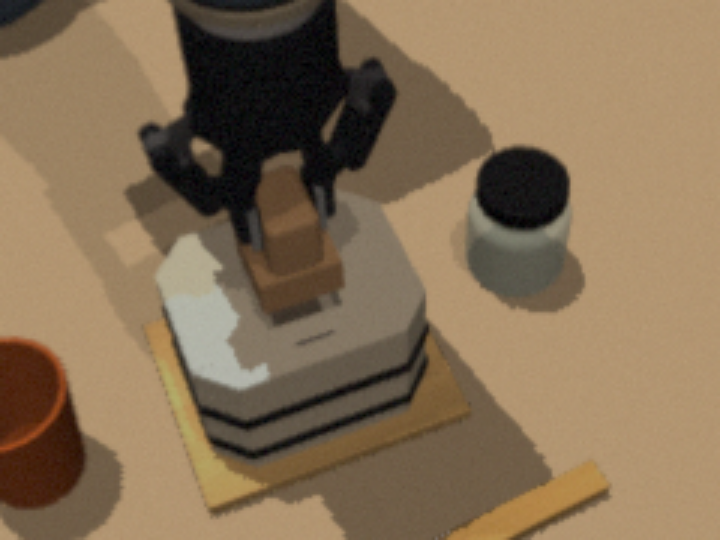

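The joint line has closed, so the halves have met, and the plug hangs free above the socket. I'll raise it to a finger's breadth, then measure its height and tilt.

```bash
python3 - <<'E'
from h import *
k=load(); k.u=.038; k.oy=-.0004; print(np.round(k.go(),1)); k.save(); r.sleep(.4); print(np.round(f(),2),r.current_tool_pos(),r.current_t())
m=optics.get_image("scene"); P=world(m); z=P[...,2]; px=m["pixels"].astype(int)
cv2.imwrite("pics/s5.png",cv2.resize(m["pixels"][150:260,190:290,::-1],None,fx=5,fy=5))
tan=(px[...,0]>px[...,2]*1.3)&(px[...,0]>60)
R=np.zeros(z.shape,bool); R[150:240,200:280]=1
h,e=np.histogram(z[R&tan&(z>.1)],bins=np.arange(.1,.206,.004)); print(list(zip(np.round(e,3),h)))
for a,b in ((.143,.156),(.184,.2)):
    q=P[R&tan&(z>a)&(z<b)]
    if len(q)>20:
        d=q[:,:2]-C; M=np.column_stack([d@XM[:2],d@YM[:2],np.ones(len(q))])
        print(len(q),np.round(np.linalg.lstsq(M,q[:,2],rcond=None)[0],4),np.round([M[:,:2].min(0),M[:,:2].max(0)],4))
print(rect(P,R&(z>.1)&(z<.1105)))
E
```

```text
[-0.2 -0.5 -1.3 -0.1 -0.   0. ]
[ 0.18 -0.39 -2.23  0.   -0.06 -0.  ] [ 0.56686132 -0.01838541  0.18338116] 27.8917
[(np.float64(0.1), np.int64(35)), (np.float64(0.104), np.int64(804)), (np.float64(0.108), np.int64(971)), (np.float64(0.112), np.int64(0)), (np.float64(0.116), np.int64(0)), (np.float64(0.12), np.int64(2)), (np.float64(0.124), np.int64(41)), (np.float64(0.128), np.int64(43)), (np.float64(0.132), np.int64(47)), (np.float64(0.136), np.int64(44)), (np.float64(0.14), np.int64(48)), (np.float64(0.144), np.int64(47)), (np.float64(0.148), np.int64(182)), (np.float64(0.152), np.int64(30)), (np.float64(0.156), np.int64(26)), (np.float64(0.16), np.int64(27)), (np.float64(0.164), np.int64(33)), (np.float64(0.168), np.int64(27)), (np.float64(0.172), np.int64(24)), (np.float64(0.176), np.int64(34)), (np.float64(0.18), np.int64(32)), (np.float64(0.184), np.int64(34)), (np.float64(0.188), np.int64(198)), (np.float64(0.192), np.int64(152)), (np.float64(0.196), np.int64(0)), (np.float64(0.2), np.int64(1))]
268 [-0.0483  0.0047  0.1504] [[-0.0241 -0.0246]
 [ 0.026   0.0257]]
384 [-0.0695  0.0033  0.1916] [[-0.0224 -0.0153]
 [ 0.0239  0.0162]]
(array([567.6, -19. ]), array([147.8, 120.1]), 70.9, np.int32(2543), np.float64(0.1081), array([239.48721982, 217.77231616]))
```

View pics/s5.png

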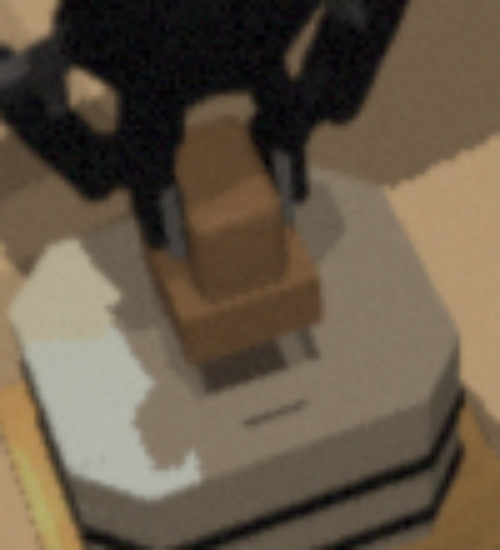

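```bash
python3 - <<'E'
from h import *
import pickle
def slope(m,zt,n):
    P=world(m); d=P[...,:2]-C; a,b=d@XM[:2],d@YM[:2]; z=P[...,2]
    s=(abs(a)<.018)&(abs(b)<.011)&(abs(z-zt)<.006)
    M=np.column_stack([a[s],b[s],np.ones(s.sum())]); print(n,s.sum(),np.round(np.linalg.lstsq(M,z[s],rcond=None)[0],4))
slope(pickle.load(open("im.pkl","rb"))["scene"],.153,"start")
q=r.current_ee_rot()
slope(optics.get_image("scene"),.191,"now")
print("tool tilt",np.round((Ro.from_quat(q)*R0.inv()).as_rotvec()@B,4), np.abs(r.current_qvel()).max(), r.current_opening())
E
```

```text
start 205 [0.0005 0.0004 0.1541]
now 214 [-0.0026 -0.0037  0.1923]
tool tilt [-0.      0.0001  0.    ] 0.0010923764124570504 0.35841561993276544
```

Tilt is under 0.005 rad. The rib top rose 38.2 mm for 38 mm commanded, so the grip didn't slip. The piece is still, so I'm handing in.

```bash
python3 -c "
from cell import r
r.hand_in(); print(r.current_t())"
```

```text
the job is handed in; nothing more can be done
the job is handed in; nothing more can be done
```

The foot piece is out of its socket and I've handed the job in; the hand-in gives no verdict. I gripped the rib across its thickness at 100 N and rocked the piece ±0.12 rad about its x axis. I raised it about 3 mm per swing and shifted the tool sideways as needed to keep the side force low.

Last checks:
- **Foot piece:** the rib top rose 38.2 mm for 38 mm commanded, so it did not slip in the grip. Its underside is about 16 mm above the mould's top, and its tilt is under 0.005 rad. An earlier, looser fit gave about 0.07 rad because it took in points from the rib's sides; I went with the tighter fit.
- **Contact:** the residual load was 1–2 N, which fits the piece's weight alone. The picture shows the piece clear of the socket, with the mould halves closed.
- **Mould:** the board stayed flat and within about 1 mm of where it started. The upward pull on the tool never passed about 5 N. In the first rocks, before lifting, I pressed down with up to about 28 N.
- **Bystanders:** the cup, jar and strip look unmoved in the pictures; I did not measure them again at the end.
- **Time:** the last motion ended at about 28 s of the 45 s allowed.

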